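Shut and latch the gate of the propeller test cage

TASK

Shut and latch the gate of the clear propeller test cage. Lift the drop-latch bar by its black knob and bring it over the striker, easing the gate against the soft rubber buffer only until the bar is past the striker, hold it there while the bar goes fully down into the catch, then ease off and let go. Do not ram the bar into the striker or crush the buffer, and leave the other things on the table where they are.

Things in the scene. Friction and masses are not known exactly. Their poses are not given: they have to be found in the camera images.
- cage: Propeller test cage of aluminium profile and clear panels, fixed to the table, 300 mm wide, 250 mm deep, 220 mm high. Origin on the table, midway between the two front posts, in the plane of their front faces. Its x points into the cage, y to its left (the hinge side), z up. The gate hangs in front of this plane and opens outwards, to -x.
- gate (a joint): Angle of the gate about its upright hinge on the left post, rad: about 0 shut, growing as it opens outwards; it stands open at 0.3 to 0.6 and stays where it is left. Latched it reads between -0.045 and +0.045, as the striker bracket is set; the buffer is met at 0.055 at the earliest. The gate is 269 mm wide, 14 mm thick, 35 to 206 mm above the table, 0.55 kg, and turns freely.
- gate_hinge (a point): Point on the gate's hinge axis, 195 mm above the table; in the cage's frame 32 mm outside (-x) and 140 mm left (+y) of the origin. Its axes turn with the gate: y from the gate towards the hinge, x square to the gate and inwards.
- latch (a joint): Angle of the latch bar about its level pivot on the gate, rad, growing as its free end rises: -0.06 hanging on its stop (start), 0 when it lies on the floor of the catch, at least 0.14 to clear the striker; upper stop 0.28. It is heavy enough to fall by itself (about 0.18 kg).
- latch_pivot (a point): Pivot of the latch bar on the gate's top rail: in the axes of gate_hinge 13 mm outwards (-x) and 140 mm from the hinge axis (-y), 195 mm high. The flat steel bar is 6 mm thick (square to the gate) and 18 mm high and reaches from here 172 mm away from the hinge, past the gate's free edge.
- knob (a point): Middle of the black knob's straight stem on the latch bar; in the bar's frame 20 mm outwards (-x) and 85 mm along the bar (-y) from the pivot. The stem is a round rod 12 mm across, square to the gate, 34 mm long between the bar and a head 22 mm across. It can turn between fingers that pinch its sides from above and pushes the gate along with it; nothing stands beside or above it.
- bar_tip (a point): Middle of the free end of the latch bar, 172 mm from its pivot.
- striker_nominal (a point): Middle of the striker's top edge if its bracket sat mid-slot: cage frame x -51, y -157, z 203 mm. The steel bracket is screwed through slots and really sits up to 12 mm nearer or farther (along the cage's x); this is not measured. The striker is a square-faced lip 6 mm thick, 24 mm wide, 17 mm above the floor of the catch behind it; the bar does not ride up over it by itself.
- buffer_nominal (a point): Outer end of the soft rubber buffer, 12 mm across, on the same bracket (same 12 mm uncertainty), behind the gate's free edge, 267 mm from the hinge. It meets the gate 2.5 mm of travel before the bar can drop behind the lip: 2.7 N at touch, 2.4 N more per mm. So 8.7 N there is the least, 10 to 12 N a sound press, over 13 N crushes it; at the knob, 225 mm from the hinge, 1.19 times as much.
- solder_spool: White spool of solder wire standing on the table right of the cage's front, 56 mm across, 39 mm high; origin under its centre. To be left alone.
- motor: Small brushless motor standing on the table left of the cage's front, 28 mm across, 30 mm high; origin under its centre. To be left alone.
- hex_driver: Hex driver with a 14 mm thick aluminium handle, 115 mm long, lying on the table in front of the cage under the gate's sweep (the gate passes over it); origin under its middle. To be left alone.
- screwdriver: Black-handled screwdriver, 160 mm long, lying near the robot; origin under its middle. To be left alone.
- parts_box: Open white box of small parts, 110 x 170 x 45 mm, on the right; origin under its centre. To be left alone.
- drone_frame: Black cross-shaped drone frame, about 210 mm across its arms, 29 mm high, lying on the left; origin under its centre. To be left alone.
- drink: Clear drink bottle, 62 mm across, 170 mm high, left of the cage; origin under its centre. To be left alone.

How it is judged:
By the outcome, as a careful person would: the job done as asked, in the order asked, and still so for the second after the job is handed in, with the robot touching nothing.
It also fails if it takes over 56 s, if anything falls off the work surface, if the arm or the gripper's body presses on something with over 40 N, if the wrist force passes 120 N, or if a joint passes its speed limit or range.

ROBOT

A 6-joint arm with a two-finger parallel gripper is mounted at the origin on the work surface. World frame = base frame: x ahead of the robot, y to its left, z up, the work surface at z = 0. Lengths are in m, angles in rad, forces in N, time in s.
With the tool pointing down it reaches from about 0.375 to 0.925 m from the base axis. Payload 5.7 kg.
Tool frame: the origin (TCP) lies between the finger pads; the fingertips stand 8 mm ahead of it and the grasp point (between the pads) lies 11 mm behind it (tip_extent is the distance from the TCP to the fingertips, in m); z points along the fingers, x is the direction in which the jaws open and shut, and the axes are right-handed (so a half turn about z gives the same grasp; the last joint's range is limited). The gripper opens to 88 mm and grips with 3 to 60 N. Pads are 20 mm wide; open, the fingers measure 115 mm over their backs; the gripper's body (75 mm by 178 mm) begins 61 mm behind the grasp point.
Start: joints at [1.179, 0.359, 1.51, -0, 1.272, -0.115], TCP at [0.164, 0.577, 0.231] pointing down, gripper open.
Joint ranges: [-2.97, 2.97], [-1.01, 2.36], [0.21, 2.38], [-0.96, 4.11], [0.2, 2.71], [-2.98, 2.98]. Speed limits (rad/s): [2.39, 2.39, 3.14, 3.14, 3.14, 3.14].

INTERFACE

Orientations are given as [roll, pitch, yaw] about the fixed x, y, z axes, in that order (R = Rz(yaw) Ry(pitch) Rx(roll)).
In Python, from rig import * gives the robot as it stands. The module is installed in compiled form; this text tells all that it offers.
- The arm moves only by the tool jog_arm, never from a script. Its argument "rows" is a list of rows, each an object of numbers: "fingers": the opening in per cent of the stroke, from 0 (shut) to 100 (fully open); "dx", "dy", "dz": the shift along the world's x, y, z in cm; "turn": the turn about the world's z in degrees. A call has 1 to 20 rows; each row is the pose to reach, as a shift and turn from the pose measured when the call began; what a row does not reach only later rows make up. A row lasts 1/8 s, in which the tool goes at most 62.5 mm and 10.7 degrees, less where a joint would pass 70% of its speed; a pose out of reach is approached as far as the arm can. A call with a gripper value outside its range is refused whole. The fingers move at their own pace and stop on an object; the grip force is fixed at half the most. Time passes only in rows, so rows that repeat a pose let the fingers close. It gives the time, the measured TCP pose, the force and the opening at its end, in the units of the state.
- observe(): the state, without advancing time (a new reading comes with each control period).
- snapshot(name): name is "scene" or "top"; returns a dict with "pixels" (400x640x3 uint8, blue, green, red), "intrinsics" (3x3 intrinsics, pixels), "rvec" (rotation vector, rad) and "tvec" (3), from world to camera coordinates, as OpenCV has them. Camera axes: x right, y down, z forward; pixel columns grow to the right and rows downward; lengths in m; the calibration is good to about 2 mm. A picture is of the moment at which its call begins. There is no depth.
- hand_in(): hands the job in, once; it reports no verdict.
The state is a dict: "time": time; "qpos": joint angles; "qd": joint speeds; "joint_efforts": joint torques, N m; "eef_pos": TCP position; "orientation": TCP orientation; "force": force on the tool from outside, world axes, zero at the start; "moment": the same for the moment, N m; "finger_gap": finger opening in m.
Only numpy, scipy, OpenCV 4.12 (cv2) and the standard library are available. Lean on these libraries where they do the work, as an engineer would, in place of code of your own. Each camera call takes 0.05 s, during which the arm holds its last target.

## Working session

There is one attempt and no reset: what is moved stays moved. The work goes in short steps, Python scripts to look and compute and a tool call to move; the robot and the scene stay as the last step left them, time stands still between calls to the robot, and variables do not carry over. Pictures are saved under pics/ and viewed, and the job is handed in when it is done.

Besides the shell and the picture viewer there is one more tool, called after "Request:" as a command line: name --argument value ..., lists and objects as JSON in quotes. jog_arm: Moves the arm, as the interface text tells. Its arguments: {"type":"object","properties":{"rows":{"type":"array"}},"required":["rows"]}

```bash
mkdir -p pics
cat > h.py <<'E'
from rig import *
import numpy as np, cv2
def snap(n,f):
    s=snapshot(n); cv2.imwrite('pics/'+f,s['pixels']); return s
def proj(s,P):
    return cv2.projectPoints(np.array(P,float).reshape(-1,3),np.array(s['rvec'],float),np.array(s['tvec'],float),np.array(s['intrinsics'],float),None)[0].reshape(-1,2)
def ray(s,uv):
    R=cv2.Rodrigues(np.array(s['rvec'],float))[0];t=np.array(s['tvec'],float).ravel()
    d=R.T@np.linalg.inv(np.array(s['intrinsics'],float))@np.array([uv[0],uv[1],1.]);return -R.T@t,d
def onz(s,uv,z):
    c,d=ray(s,uv);return c+d*(z-c[2])/d[2]
def tri(s1,u1,s2,u2):
    c1,d1=ray(s1,u1);c2,d2=ray(s2,u2);d1/=np.linalg.norm(d1);d2/=np.linalg.norm(d2)
    A=np.array([d1,-d2]).T;k=np.linalg.lstsq(A,c2-c1,rcond=None)[0]
    p,q=c1+k[0]*d1,c2+k[1]*d2;return (p+q)/2,np.linalg.norm(p-q)
E
python3 - <<'E'
from h import *
import pickle
a=snap('scene','s0.png');b=snap('top','t0.png')
pickle.dump((a,b),open('p0.pkl','wb'))
print({k:(np.round(v,3).tolist() if not isinstance(v,float) else v) for k,v in observe().items()})
for s in(a,b):
    print(ray(s,(320,200)))
E
```

```text
{'time': 0.1, 'qpos': [1.179, 0.359, 1.511, -0.0, 1.272, -0.115], 'qd': [-0.002, -0.004, -0.002, -0.001, 0.0, 0.002], 'joint_efforts': [0.001, -51.637, -27.141, 0.068, 0.027, -0.0], 'eef_pos': [0.164, 0.577, 0.23], 'orientation': [-3.141, 0.002, 1.294], 'force': [-0.127, -0.003, -0.336], 'moment': [0.003, 0.003, -0.012], 'finger_gap': 0.08783614819681708}
(array([0.80538695, 0.49239535, 1.08947558]), array([-0.2685548 , -0.43504157, -0.85954047]))
(array([ 0.3316965 , -0.0145285 ,  1.18369118]), array([ 0.16884387,  0.00592755, -0.98564145]))
```

```bash
ls -la .
```

```text
total 1520
drwxr-xr-x  3 agent agent    4096 Dec  6 05:52 .
drwxr-xr-x 23 root  root     4096 Dec  6 05:52 ..
-rw-r--r--  1 agent agent     804 Dec  6 05:52 h.py
-rw-r--r--  1 agent agent 1536728 Dec  6 05:52 p0.pkl
drwxr-xr-x  2 agent agent    4096 Dec  6 05:52 pics
```

View pics/s0.png

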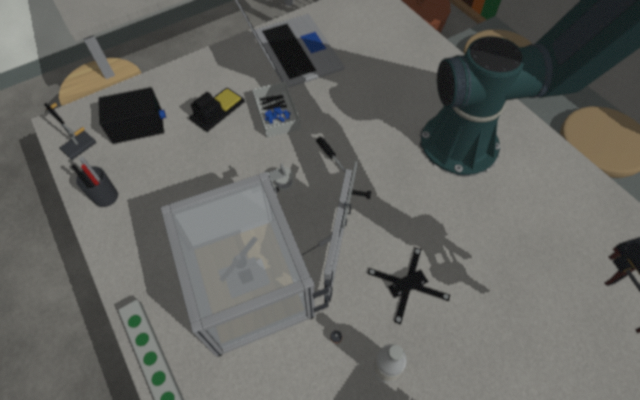

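View pics/t0.png

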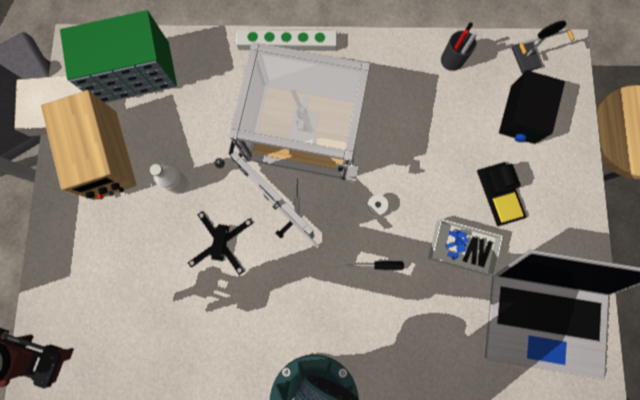

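The scene view shows the cage at around (240,260), the gate from (325,300) to (350,170), and the knob at about (362,194). In the top view the cage is at around (300,105), the gate runs from (235,152) to (315,240), and the knob is at about (284,231). I'll zoom in on both.

Run:
```python
import pickle,cv2
a,b=pickle.load(open('p0.pkl','rb'))
cv2.imwrite('pics/s0z.png',cv2.resize(a['pixels'][155:335,250:400],None,fx=3.3,fy=3.3,interpolation=cv2.INTER_CUBIC))
cv2.imwrite('pics/t0z.png',cv2.resize(b['pixels'][120:260,215:395],None,fx=4.2,fy=4.2,interpolation=cv2.INTER_CUBIC))
cv2.imwrite('pics/t0c.png',cv2.resize(b['pixels'][30:190,215:395],None,fx=3.7,fy=3.7,interpolation=cv2.INTER_CUBIC))
```

```text
(no output)
```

View pics/s0z.png

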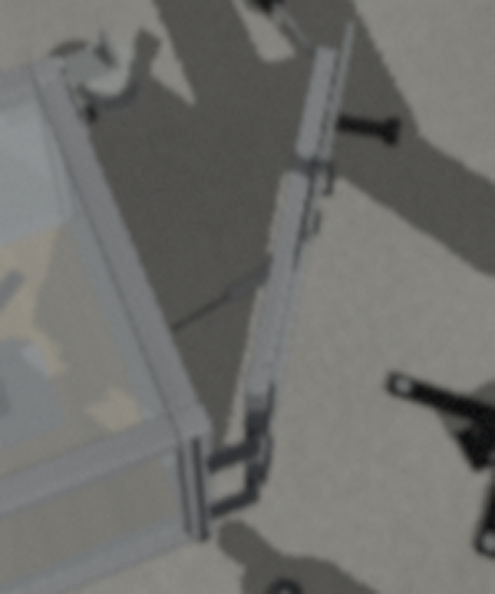

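View pics/t0z.png

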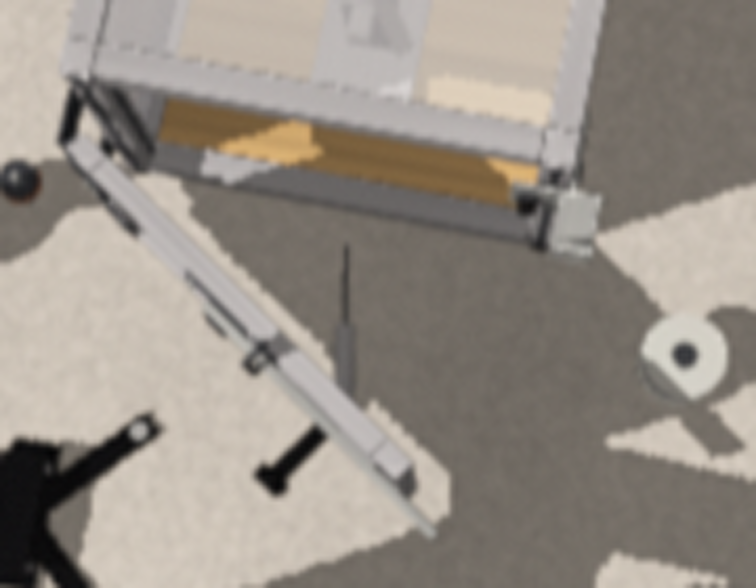

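View pics/t0c.png

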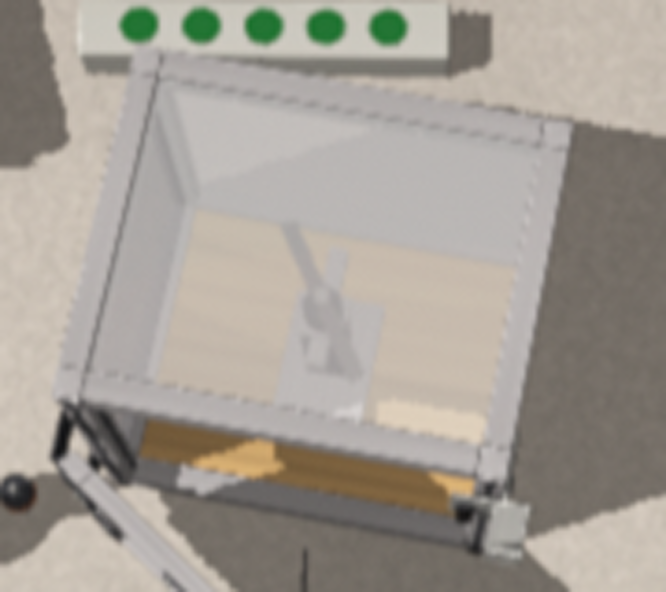

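Run:
```python
from h import *
import pickle
a,b=pickle.load(open('p0.pkl','rb'))
c=lambda x,y:(215+(x+.5)/3.7-.5,30+(y+.5)/3.7-.5)
z=lambda x,y:(215+(x+.5)/4.2-.5,120+(y+.5)/4.2-.5)
zs=lambda x,y:(250+(x+.5)/3.3-.5,155+(y+.5)/3.3-.5)
FL,FR,BR,BL=[onz(b,c(*p),.22)[:2] for p in((55,397),(505,482),(572,125),(137,50))]
print(FL,FR,BR,BL)
for p,q in((FL,FR),(FR,BR),(BR,BL),(BL,FL)): print(np.linalg.norm(p-q),np.degrees(np.arctan2(*(p-q)[::-1])))
# scene view front left corner top
print('scene FL',onz(a,zs(205,425),.22), 'FR',onz(a,zs(40,60),.22))
print('tip',tri(b,z(433,532),a,zs(350,25)))
print('head',tri(b,z(268,478),a,zs(393,131)))
print('stem root',tri(b,z(325,432),a,zs(338,123)))
print('head@.19',onz(b,z(268,478),.19),'root',onz(b,z(325,432),.19))
```

```text
[0.64634084 0.20963231] [ 0.59381669 -0.08067934] [ 0.83927308 -0.12457113] [0.8899257  0.16721631]
0.2950248073736174 79.74479180987178
0.2493498075299898 169.86169032669423
0.29615130637038506 -99.84807769619458
0.24725028210555247 -9.878001190806273
scene FL [0.65318676 0.2085278  0.22      ] FR [ 0.60825972 -0.08374239  0.22      ]
tip (array([ 0.3923203 , -0.00551828,  0.18974102]), np.float64(0.001921605474881599))
head (array([0.42075226, 0.08761993, 0.19230979]), np.float64(0.0015807458270320465))
stem root (array([0.44742483, 0.05730795, 0.18552601]), np.float64(0.0001317763355929326))
head@.19 [0.42038046 0.08839833 0.19      ] root [0.44685772 0.0570303  0.19      ]
```

```bash
cat > model.py <<'E'
from h import *
yaw=np.radians(-10.1);O=np.array([.6193,.0648])
ex=np.array([np.cos(yaw),np.sin(yaw)]);ey=np.array([-np.sin(yaw),np.cos(yaw)])
def cw(x,y,z): return np.r_[O+ex*x+ey*y,z]
def gw(th,x,y,z): # gate_hinge axes
    c,s=np.cos(th),np.sin(th)
    return cw(-.032+c*x+s*y,.140-s*x+c*y,z)
E
python3 - <<'E'
from model import *
import pickle
a,b=pickle.load(open('p0.pkl','rb'))
th=.59
pts=[cw(0,.15,.22),cw(0,-.15,.22),cw(.25,.15,.22),cw(.25,-.15,.22),cw(0,.15,0),cw(0,-.15,0),gw(th,0,0,.206),gw(th,0,-.269,.206),gw(th,-.013,-.312,.185),gw(th,-.033,-.225,.19),gw(th,-.054,-.225,.19),cw(-.051,-.157,.203)]
for s,n,(x0,x1,y0,y1) in((a,'s1',(150,400,150,360)),(b,'t1',(215,395,30,260))):
    k=3.2 if n=='s1' else 2.6
    im=cv2.resize(s['pixels'][y0:y1,x0:x1],None,fx=k,fy=k,interpolation=cv2.INTER_CUBIC)
    for i,p in enumerate(proj(s,pts)):
        q=(int((p[0]+.5-x0)*k),int((p[1]+.5-y0)*k));cv2.drawMarker(im,q,(0,0,255) if i<6 else (0,200,0),cv2.MARKER_CROSS,9,1)
    cv2.imwrite('pics/%s.png'%n,im)
print(gw(th,-.033,-.225,.19),gw(th,-.013,-.312,.185))
E
```

```text
[0.43254268 0.06901459 0.19      ] [ 0.38662172 -0.00753778  0.185     ]
```

View pics/s1.png

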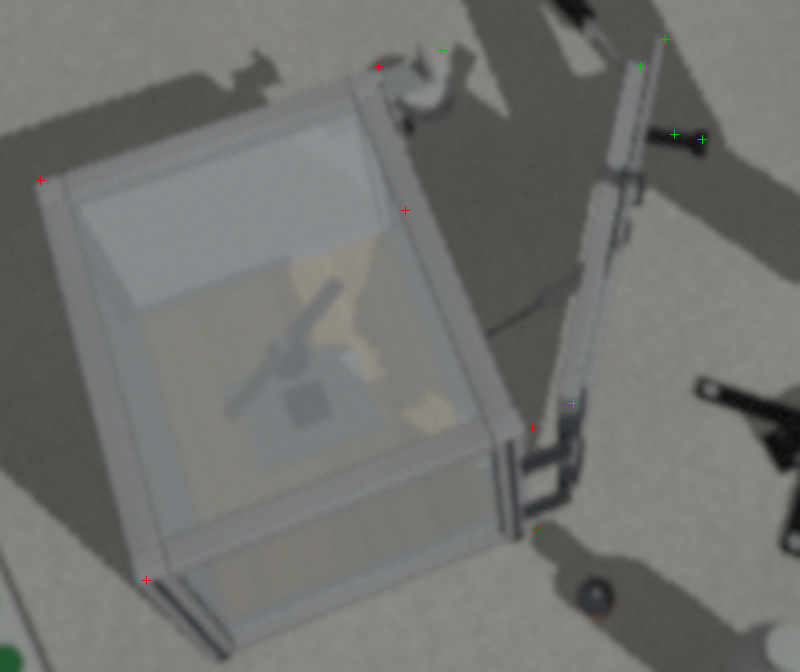

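View pics/t1.png

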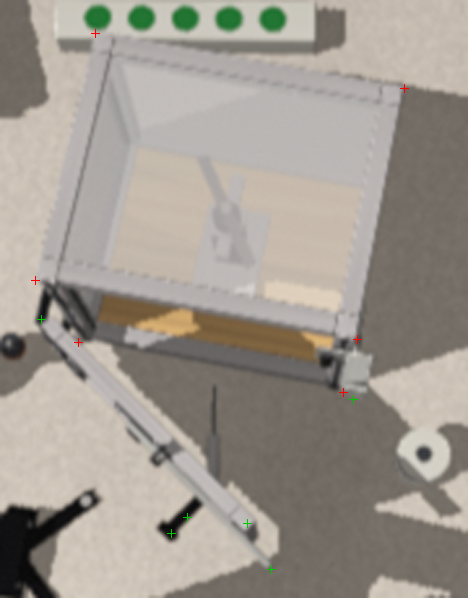

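Run:
```python
from model import *
import pickle
a,b=pickle.load(open('p0.pkl','rb'))
ua=lambda x,y:(150+(x+.5)/3.2-.5,150+(y+.5)/3.2-.5)
c=lambda x,y:(215+(x+.5)/3.7-.5,30+(y+.5)/3.7-.5)
z=lambda x,y:(215+(x+.5)/4.2-.5,120+(y+.5)/4.2-.5)
z2=lambda x,y:(215+(x+.5)/2.6-.5,30+(y+.5)/2.6-.5)
T=dict(FL=((521,413),(55,397)),FR=((378,70),(505,482)),BR=((38,188),(572,125)),BL=((137,578),(137,50)))
for k,(p,q) in T.items(): print(k,tri(a,ua(*p),b,c(*q)))
print('pivot clamp',tri(a,ua(625,178),b,z(275,347)))
print('free top corner outer', tri(a,ua(641,66),b,z(412,470)))
print('gate hinge end top', tri(a,ua(573,400),b,z(75,143)))
print('motor',onz(b,z2(11,346),.03))
```

```text
FL (array([0.64597949, 0.20571654, 0.22834059]), np.float64(0.006131239008582113))
FR (array([ 0.59426156, -0.08073529,  0.21800093]), np.float64(0.0002482114286790392))
BR (array([ 0.84270526, -0.12540238,  0.21384874]), np.float64(0.00041548722161091937))
BL (array([0.89344315, 0.16595684, 0.21835357]), np.float64(0.005659158185786013))
pivot clamp (array([0.49091664, 0.08648104, 0.20646768]), np.float64(0.003947100717310749))
free top corner outer (array([0.42364902, 0.00887181, 0.19831603]), np.float64(0.004569363392453408))
gate hinge end top (array([0.61024648, 0.20490173, 0.20095318]), np.float64(0.0007776991414587621))
motor [0.63190257 0.27977391 0.03      ]
```

Request:
jog_arm --rows '[{"dx": 2, "dy": -3.6, "dz": 1, "turn": -2, "fingers": 50}, {"dx": 4, "dy": -7.5, "dz": 1, "turn": -4, "fingers": 50}, {"dx": 6, "dy": -11.3, "dz": 1, "turn": -6, "fingers": 50}, {"dx": 8, "dy": -15, "dz": 1, "turn": -8, "fingers": 50}, {"dx": 10.5, "dy": -19.7, "dz": 1, "turn": -11, "fingers": 50}, {"dx": 13, "dy": -24.4, "dz": 1, "turn": -14, "fingers": 50}, {"dx": 15.5, "dy": -29, "dz": 1, "turn": -17, "fingers": 50}, {"dx": 18, "dy": -33.8, "dz": 1, "turn": -20, "fingers": 50}, {"dx": 20.5, "dy": -38.5, "dz": 1, "turn": -23, "fingers": 50}, {"dx": 23, "dy": -43.2, "dz": 1, "turn": -25, "fingers": 50}, {"dx": 25, "dy": -47, "dz": 1, "turn": -27, "fingers": 50}, {"dx": 26.3, "dy": -49.5, "dz": 1, "turn": -28, "fingers": 50}, {"dx": 27, "dy": -50.7, "dz": 1, "turn": -28, "fingers": 50}, {"dx": 27, "dy": -50.7, "dz": 1, "turn": -28, "fingers": 50}, {"dx": 27, "dy": -50.7, "dz": 1, "turn": -28, "fingers": 50}]'

```text
time: 1.98
eef_pos: [0.433, 0.0704, 0.2397]
orientation: [-3.141, 0.002, 0.806]
force: [0.3, 1.1, 0.3]
finger_gap: 0.0439
```

Run:
```python
from h import *
import pickle
a=snap('scene','s2.png');b=snap('top','t2.png');pickle.dump((a,b),open('p2.pkl','wb'))
for s,n,(x0,x1,y0,y1) in((a,'s2z',(280,440,130,290)),(b,'t2z',(215,375,140,300))):
    cv2.imwrite('pics/%s.png'%n,cv2.resize(s['pixels'][y0:y1,x0:x1],None,fx=3.7,fy=3.7,interpolation=cv2.INTER_CUBIC))
o=observe();print(o['time'],o['eef_pos'],o['orientation'],o['force'])
```

```text
2.075 [0.43311135 0.07052302 0.23982689] [-3.14090365e+00  1.74872759e-03  8.06782244e-01] [-0.07355306 -0.52081247 -0.4523062 ]
```

View pics/s2z.png

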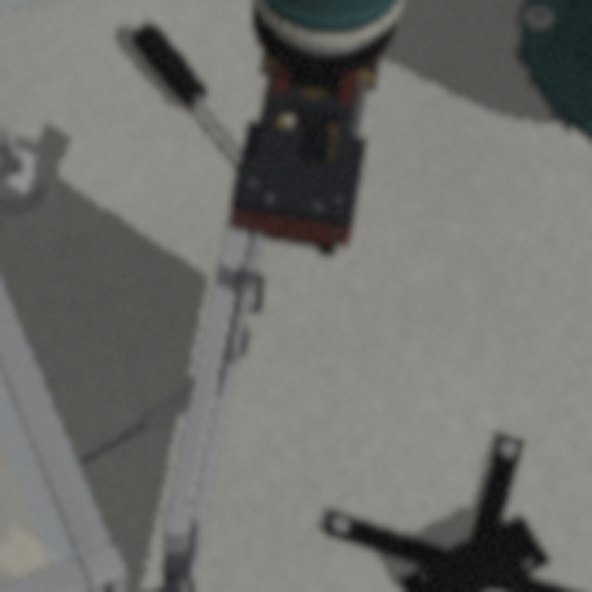

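View pics/t2z.png

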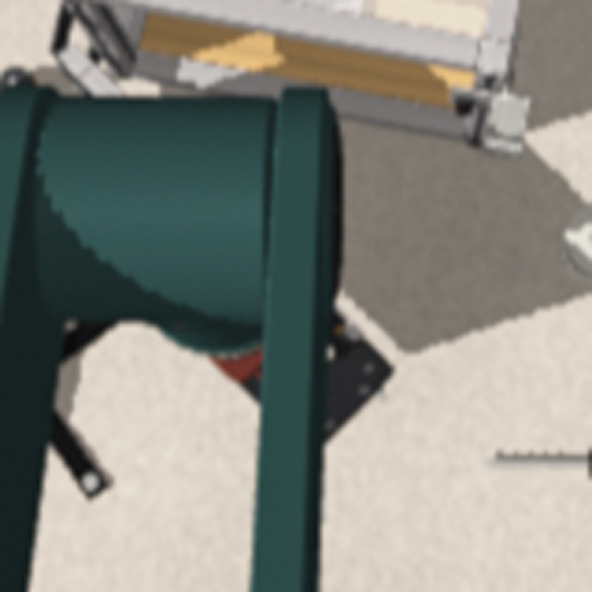

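Both views show only the gripper over the knob; the arm hides the stem. The scene view is consistent with it being aligned along the bar, so I'll descend and then close.

Request:
jog_arm --rows '[{"dz": -1.5, "fingers": 50}, {"dz": -3, "fingers": 50}, {"dz": -4, "fingers": 50}, {"dz": -4.7, "fingers": 50}, {"dz": -5.3, "fingers": 50}, {"dz": -5.8, "fingers": 50}, {"dz": -6.1, "fingers": 50}, {"dz": -6.1, "fingers": 50}]'

```text
$.rows[0]: bad value
```

Request:
jog_arm --rows '[{"dx": 0, "dy": 0, "dz": -1.5, "turn": 0, "fingers": 50}, {"dx": 0, "dy": 0, "dz": -3, "turn": 0, "fingers": 50}, {"dx": 0, "dy": 0, "dz": -4, "turn": 0, "fingers": 50}, {"dx": 0, "dy": 0, "dz": -4.7, "turn": 0, "fingers": 50}, {"dx": 0, "dy": 0, "dz": -5.3, "turn": 0, "fingers": 50}, {"dx": 0, "dy": 0, "dz": -5.8, "turn": 0, "fingers": 50}, {"dx": 0, "dy": 0, "dz": -6.1, "turn": 0, "fingers": 50}, {"dx": 0, "dy": 0, "dz": -6.1, "turn": 0, "fingers": 50}]'

```text
time: 3.08
eef_pos: [0.4331, 0.0705, 0.1787]
orientation: [-3.141, 0.002, 0.807]
force: [0.8, -0.1, -0.2]
finger_gap: 0.0437
```

Request:
jog_arm --rows '[{"dx": 0, "dy": 0, "dz": 0, "turn": 0, "fingers": 30}, {"dx": 0, "dy": 0, "dz": 0, "turn": 0, "fingers": 20}, {"dx": 0, "dy": 0, "dz": 0, "turn": 0, "fingers": 20}, {"dx": 0, "dy": 0, "dz": 0, "turn": 0, "fingers": 20}]'

```text
time: 3.58
eef_pos: [0.4331, 0.0705, 0.1788]
orientation: [-3.141, 0.002, 0.807]
force: [-0.4, 0.5, -0.5]
finger_gap: 0.0179
```

Request:
jog_arm --rows '[{"dx": 0, "dy": 0, "dz": 0, "turn": 0, "fingers": 14}, {"dx": 0, "dy": 0, "dz": 0, "turn": 0, "fingers": 10}, {"dx": 0, "dy": 0, "dz": 0, "turn": 0, "fingers": 0}, {"dx": 0, "dy": 0, "dz": 0, "turn": 0, "fingers": 0}, {"dx": 0, "dy": 0, "dz": 0, "turn": 0, "fingers": 0}, {"dx": 0, "dy": 0, "dz": 0, "turn": 0, "fingers": 0}]'

```text
time: 4.32
eef_pos: [0.435, 0.071, 0.1793]
orientation: [3.141, -0.001, 0.806]
force: [3.3, 3.3, -1.3]
finger_gap: 0.0104
```

Run:
```python
from h import *
a=snap('scene','s3.png')
cv2.imwrite('pics/s3z.png',cv2.resize(a['pixels'][130:290,280:440],None,fx=3.7,fy=3.7,interpolation=cv2.INTER_CUBIC))
o=observe();print(o['time'],o['eef_pos'],o['orientation'],o['force'],o['finger_gap'])
```

```text
4.375 [0.43497585 0.07103975 0.17930504] [ 3.14053169e+00 -1.54597006e-03  8.06225038e-01] [ 4.43897722  2.54453797 -1.90146454] 0.010362316115090729
```

View pics/s3z.png

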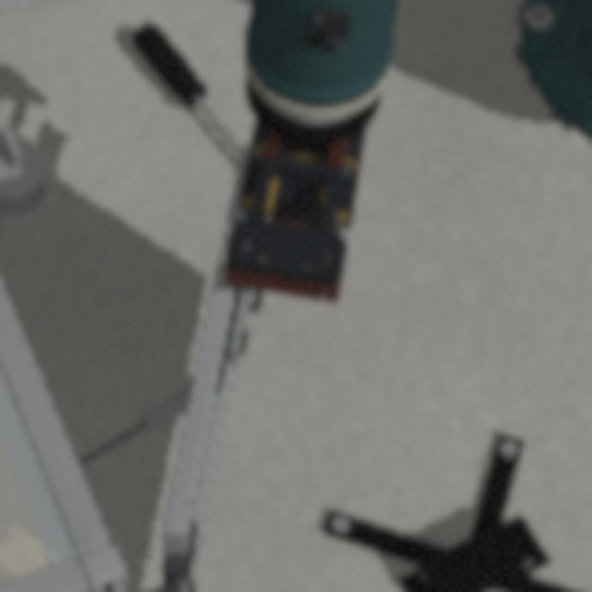

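Request:
jog_arm --rows '[{"dx": 0, "dy": 0, "dz": 0.4, "turn": 0, "fingers": 0}, {"dx": 0, "dy": 0, "dz": 0.8, "turn": 0, "fingers": 0}, {"dx": 0.05, "dy": 0.05, "dz": 1.2, "turn": 0, "fingers": 0}, {"dx": 0.08, "dy": 0.08, "dz": 1.6, "turn": 0, "fingers": 0}, {"dx": 0.1, "dy": 0.1, "dz": 2.0, "turn": 0, "fingers": 0}, {"dx": 0.12, "dy": 0.12, "dz": 2.3, "turn": 0, "fingers": 0}, {"dx": 0.12, "dy": 0.12, "dz": 2.35, "turn": 0, "fingers": 0}, {"dx": 0.12, "dy": 0.12, "dz": 2.35, "turn": 0, "fingers": 0}]'

```text
time: 5.38
eef_pos: [0.4362, 0.0723, 0.2028]
orientation: [3.141, -0.002, 0.806]
force: [0.3, 1.0, -2.7]
finger_gap: 0.0101
```

Run:
```python
from h import *
a=snap('scene','s4.png')
cv2.imwrite('pics/s4z.png',cv2.resize(a['pixels'][130:290,280:440],None,fx=3.7,fy=3.7,interpolation=cv2.INTER_CUBIC))
o=observe();print(o['time'],o['eef_pos'],o['orientation'],o['force'],o['finger_gap'])
```

```text
5.425 [0.43621426 0.07225029 0.2027316 ] [ 3.14054024e+00 -1.58266064e-03  8.06226236e-01] [ 0.64459165 -0.09700147 -2.90524843] 0.010607007454169983
```

View pics/s4z.png

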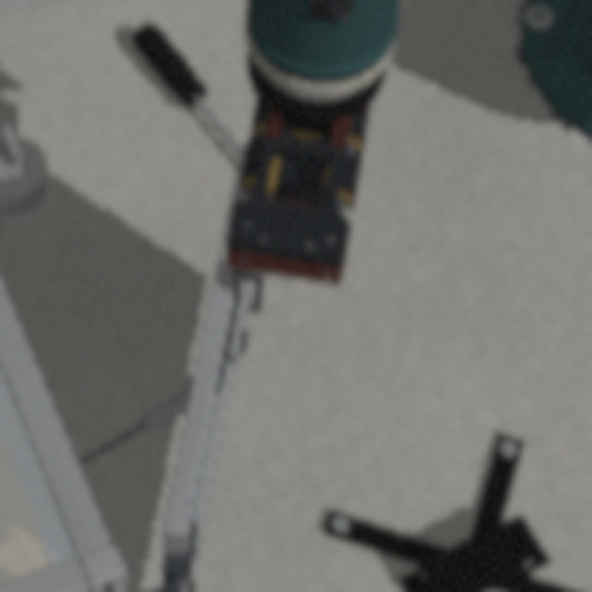

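```bash
cat > arc.py <<'E'
import numpy as np,sys
def arc(K,H,phis):
    v=np.array(K)-H
    for f in phis:
        c,s=np.cos(np.radians(f)),np.sin(np.radians(f))
        d=np.array(H)+[c*v[0]-s*v[1],s*v[0]+c*v[1]]-K
        print(f,np.round(d*100,2))
E
python3 -c "
from arc import *
arc([.4362,.0723],np.array([.614,.2085]),range(0,30,2))"
```

```text
0 [0. 0.]
2 [ 0.49 -0.61]
4 [ 0.99 -1.21]
6 [ 1.52 -1.78]
8 [ 2.07 -2.34]
10 [ 2.64 -2.88]
12 [ 3.22 -3.4 ]
14 [ 3.82 -3.9 ]
16 [ 4.44 -4.37]
18 [ 5.08 -4.83]
20 [ 5.73 -5.26]
22 [ 6.4  -5.67]
24 [ 7.08 -6.05]
26 [ 7.77 -6.42]
28 [ 8.48 -6.75]
```

Request:
jog_arm --rows '[{"dx": 0.12, "dy": -0.15, "dz": 0, "turn": 0.5, "fingers": 0}, {"dx": 0.25, "dy": -0.31, "dz": 0, "turn": 1, "fingers": 0}, {"dx": 0.49, "dy": -0.61, "dz": 0, "turn": 2, "fingers": 0}, {"dx": 0.74, "dy": -0.91, "dz": 0, "turn": 3, "fingers": 0}, {"dx": 0.99, "dy": -1.21, "dz": 0, "turn": 4, "fingers": 0}, {"dx": 1.25, "dy": -1.5, "dz": 0, "turn": 5, "fingers": 0}, {"dx": 1.52, "dy": -1.78, "dz": 0, "turn": 6, "fingers": 0}, {"dx": 1.79, "dy": -2.06, "dz": 0, "turn": 7, "fingers": 0}, {"dx": 2.07, "dy": -2.34, "dz": 0, "turn": 8, "fingers": 0}, {"dx": 2.35, "dy": -2.61, "dz": 0, "turn": 9, "fingers": 0}, {"dx": 2.64, "dy": -2.88, "dz": 0, "turn": 10, "fingers": 0}, {"dx": 2.93, "dy": -3.14, "dz": 0, "turn": 11, "fingers": 0}, {"dx": 3.1, "dy": -3.3, "dz": 0, "turn": 11.6, "fingers": 0}, {"dx": 3.22, "dy": -3.4, "dz": 0, "turn": 12, "fingers": 0}, {"dx": 3.22, "dy": -3.4, "dz": 0, "turn": 12, "fingers": 0}]'

```text
time: 7.3
eef_pos: [0.4682, 0.0379, 0.2026]
orientation: [3.141, -0.001, 1.016]
force: [-3.2, -4.8, -1.1]
finger_gap: 0.0103
```

Run:
```python
from h import *
o=observe();print(o['time'],o['eef_pos'],o['orientation'],o['force'],o['moment'],o['finger_gap'])
```

```text
7.3 [0.46818521 0.03793136 0.20263844] [ 3.14075756e+00 -8.06223868e-04  1.01578669e+00] [-3.22040745 -4.78549235 -1.11169006] [-0.69492461  0.63295036 -0.07245334] 0.010323163411274818
```

```bash
python3 -c "
from arc import *
arc([.4679,.0374],np.array([.618,.2057]),range(0,14,1))"
```

```text
0 [ 0. -0.]
1 [ 0.3  -0.26]
2 [ 0.6  -0.51]
3 [ 0.9  -0.76]
4 [ 1.21 -1.01]
5 [ 1.52 -1.24]
6 [ 1.84 -1.48]
7 [ 2.16 -1.7 ]
8 [ 2.49 -1.93]
9 [ 2.82 -2.14]
10 [ 3.15 -2.35]
11 [ 3.49 -2.55]
12 [ 3.83 -2.75]
13 [ 4.17 -2.95]
```

Request:
jog_arm --rows '[{"dx": 0.1, "dy": -0.15, "dz": 0, "turn": 0.5, "fingers": 0}, {"dx": 0.27, "dy": -0.31, "dz": 0, "turn": 1, "fingers": 0}, {"dx": 0.57, "dy": -0.56, "dz": 0, "turn": 2, "fingers": 0}, {"dx": 0.87, "dy": -0.81, "dz": 0, "turn": 3, "fingers": 0}, {"dx": 1.18, "dy": -1.06, "dz": 0, "turn": 4, "fingers": 0}, {"dx": 1.49, "dy": -1.29, "dz": 0, "turn": 5, "fingers": 0}, {"dx": 1.81, "dy": -1.53, "dz": 0, "turn": 6, "fingers": 0}, {"dx": 2.13, "dy": -1.75, "dz": 0, "turn": 7, "fingers": 0}, {"dx": 2.46, "dy": -1.98, "dz": 0, "turn": 8, "fingers": 0}, {"dx": 2.79, "dy": -2.19, "dz": 0, "turn": 9, "fingers": 0}, {"dx": 3.12, "dy": -2.4, "dz": 0, "turn": 10, "fingers": 0}, {"dx": 3.46, "dy": -2.6, "dz": 0, "turn": 11, "fingers": 0}, {"dx": 3.7, "dy": -2.75, "dz": 0, "turn": 11.6, "fingers": 0}, {"dx": 3.8, "dy": -2.8, "dz": 0, "turn": 12, "fingers": 0}, {"dx": 3.8, "dy": -2.8, "dz": 0, "turn": 12, "fingers": 0}]'

```text
time: 9.18
eef_pos: [0.5069, 0.0105, 0.2027]
orientation: [3.14, -0.002, 1.226]
force: [3.3, 4.3, -4.2]
finger_gap: 0.0106
```

Run:
```python
from h import *
import pickle
a=snap('scene','s5.png');b=snap('top','t5.png');pickle.dump((a,b),open('p5.pkl','wb'))
cv2.imwrite('pics/s5z.png',cv2.resize(a['pixels'][140:320,240:400],None,fx=3.3,fy=3.3,interpolation=cv2.INTER_CUBIC))
cv2.imwrite('pics/t5z.png',cv2.resize(b['pixels'][110:260,220:380],None,fx=3.7,fy=3.7,interpolation=cv2.INTER_CUBIC))
o=observe();print(o['time'],o['eef_pos'],o['orientation'],o['force'],o['moment'],o['finger_gap'])
```

```text
9.275 [0.50687437 0.01046713 0.20268097] [ 3.14012678e+00 -2.22649246e-03  1.22563160e+00] [ 3.27629647  4.98317999 -4.51782187] [ 0.75626046 -0.36717669 -0.07574687] 0.010545314317550654
```

View pics/s5z.png

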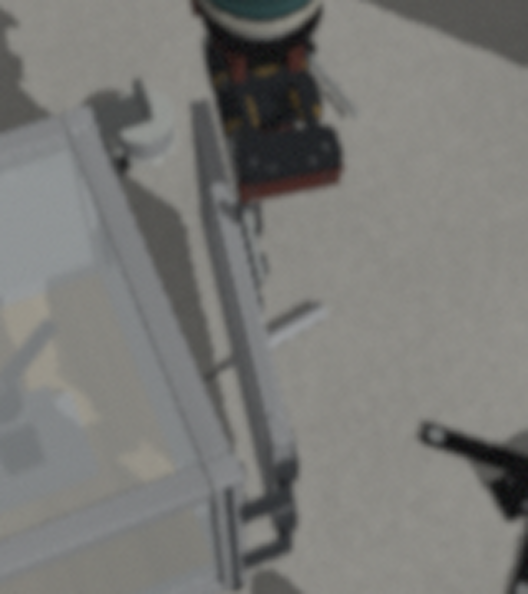

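View pics/t5z.png

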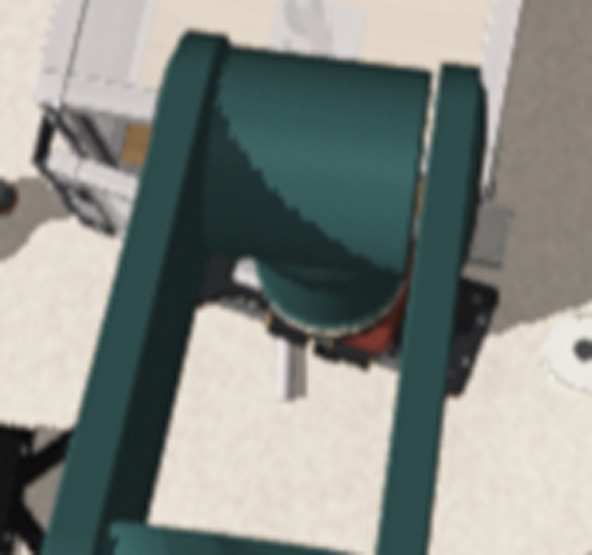

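```bash
python3 -c "
from arc import *
arc([.5071,.0109],np.array([.616,.207]),np.arange(0,7,.5))"
```

```text
0.0 [ 0. -0.]
0.5 [ 0.17 -0.09]
1.0 [ 0.34 -0.19]
1.5 [ 0.52 -0.28]
2.0 [ 0.69 -0.37]
2.5 [ 0.87 -0.46]
3.0 [ 1.04 -0.54]
3.5 [ 1.22 -0.63]
4.0 [ 1.39 -0.71]
4.5 [ 1.57 -0.79]
5.0 [ 1.75 -0.87]
5.5 [ 1.93 -0.95]
6.0 [ 2.11 -1.03]
6.5 [ 2.29 -1.11]
```

Request:
jog_arm --rows '[{"dx": 0.1, "dy": 0, "dz": 0, "turn": 0.2, "fingers": 0}, {"dx": 0.19, "dy": -0.04, "dz": 0, "turn": 0.5, "fingers": 0}, {"dx": 0.36, "dy": -0.14, "dz": 0, "turn": 1, "fingers": 0}, {"dx": 0.54, "dy": -0.23, "dz": 0, "turn": 1.5, "fingers": 0}, {"dx": 0.71, "dy": -0.32, "dz": 0, "turn": 2, "fingers": 0}, {"dx": 0.89, "dy": -0.41, "dz": 0, "turn": 2.5, "fingers": 0}, {"dx": 1.06, "dy": -0.49, "dz": 0, "turn": 3, "fingers": 0}, {"dx": 1.24, "dy": -0.58, "dz": 0, "turn": 3.5, "fingers": 0}, {"dx": 1.41, "dy": -0.66, "dz": 0, "turn": 4, "fingers": 0}, {"dx": 1.6, "dy": -0.74, "dz": 0, "turn": 4.5, "fingers": 0}, {"dx": 1.77, "dy": -0.82, "dz": 0, "turn": 5, "fingers": 0}, {"dx": 1.77, "dy": -0.82, "dz": 0, "turn": 5, "fingers": 0}]'

```text
time: 10.78
eef_pos: [0.5249, 0.0017, 0.2029]
orientation: [3.139, -0.001, 1.313]
force: [-1.9, -5.1, -1.1]
finger_gap: 0.0104
```

```bash
cat > st.py <<'E'
from h import *
o=observe();p=o['eef_pos'];f=np.array(o['force']);H=np.array([.616,.207])
yaw=o['orientation'][2];r=np.array([np.cos(yaw),np.sin(yaw)]);n=np.array([r[1],-r[0]])
d=p[:2]-H;dc=[d[0]*.9845-d[1]*.1754,d[0]*.1754+d[1]*.9845]
th=np.arctan2(-dc[0],-dc[1])-np.arctan2(.033,.2235)
print('t',o['time'],'p',np.round(p,4),'yaw',round(np.degrees(yaw),2),'rad',round(np.hypot(*d),4),'theta',round(th,4),'F',np.round(f,1),'Fradial',round(f[:2]@r,1),'Fpush',round(-f[:2]@n,1),'gap',round(o['finger_gap'],4),'rp',np.round(o['orientation'][:2],4))
E
python3 st.py; python3 st.py
```

```text
t 10.775 p [0.5249 0.0017 0.2029] yaw 75.25 rad 0.2246 theta 0.0946 F [-1.9 -5.1 -1.1] Fradial -5.4 Fpush 0.6 gap 0.0104 rp [ 3.1395e+00 -1.5000e-03]
t 10.775 p [0.5249 0.0017 0.2029] yaw 75.25 rad 0.2246 theta 0.0946 F [-1.9 -5.1 -1.1] Fradial -5.4 Fpush 0.6 gap 0.0104 rp [ 3.1395e+00 -1.5000e-03]
```

Request:
jog_arm --rows '[{"dx": 0.09, "dy": -0.05, "dz": 0, "turn": 0.25, "fingers": 0}, {"dx": 0.18, "dy": -0.08, "dz": 0, "turn": 0.5, "fingers": 0}, {"dx": 0.28, "dy": -0.1, "dz": 0, "turn": 0.75, "fingers": 0}, {"dx": 0.37, "dy": -0.13, "dz": 0, "turn": 1, "fingers": 0}, {"dx": 0.47, "dy": -0.15, "dz": 0, "turn": 1.25, "fingers": 0}, {"dx": 0.56, "dy": -0.18, "dz": 0, "turn": 1.5, "fingers": 0}, {"dx": 0.66, "dy": -0.2, "dz": 0, "turn": 1.75, "fingers": 0}, {"dx": 0.75, "dy": -0.22, "dz": 0, "turn": 2, "fingers": 0}, {"dx": 0.75, "dy": -0.22, "dz": 0, "turn": 2, "fingers": 0}]'

```text
time: 11.9
eef_pos: [0.5324, -0.0014, 0.2029]
orientation: [3.139, 0.0, 1.349]
force: [-2.5, -6.9, -0.5]
finger_gap: 0.0104
```

```bash
python3 st.py
python3 - <<'E'
from h import *
import pickle
a=snap('scene','s6.png');b=snap('top','t6.png');pickle.dump((a,b),open('p6.pkl','wb'))
cv2.imwrite('pics/s6z.png',cv2.resize(a['pixels'][140:320,240:400],None,fx=3.3,fy=3.3,interpolation=cv2.INTER_CUBIC))
cv2.imwrite('pics/t6z.png',cv2.resize(b['pixels'][110:260,220:380],None,fx=3.7,fy=3.7,interpolation=cv2.INTER_CUBIC))
E
python3 st.py
```

```text
t 11.9 p [ 0.5324 -0.0014  0.2029] yaw 77.28 rad 0.2246 theta 0.0587 F [-2.5 -6.9 -0.5] Fradial -7.3 Fpush 0.9 gap 0.0104 rp [3.1394e+00 2.0000e-04]
t 12.0 p [ 0.5324 -0.0014  0.2029] yaw 77.27 rad 0.2246 theta 0.0587 F [-3.  -6.3 -1.6] Fradial -6.9 Fpush 1.6 gap 0.0105 rp [3.1394e+00 3.0000e-04]
```

View pics/s6z.png

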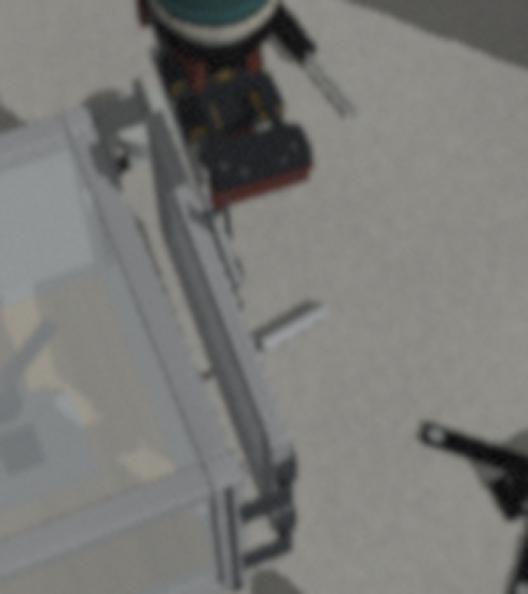

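View pics/t6z.png

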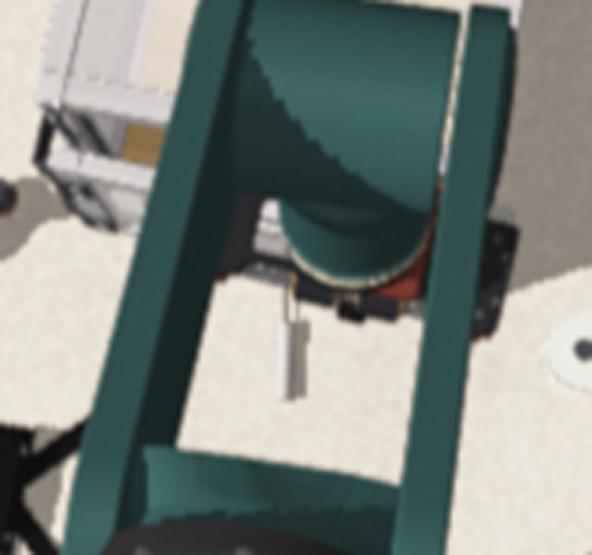

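Request:
jog_arm --rows '[{"dx": 0.03, "dy": -0.06, "dz": 0, "turn": 0.2, "fingers": 0}, {"dx": 0.08, "dy": -0.11, "dz": 0, "turn": 0.4, "fingers": 0}, {"dx": 0.13, "dy": -0.13, "dz": 0, "turn": 0.5, "fingers": 0}, {"dx": 0.17, "dy": -0.14, "dz": 0, "turn": 0.5, "fingers": 0}, {"dx": 0.17, "dy": -0.14, "dz": 0, "turn": 0.5, "fingers": 0}]'

```text
time: 12.62
eef_pos: [0.5343, -0.0024, 0.203]
orientation: [3.139, -0.001, 1.358]
force: [1.6, 1.3, -3.1]
finger_gap: 0.0105
```

```bash
python3 st.py
```

```text
t 12.625 p [ 0.5343 -0.0024  0.203 ] yaw 77.78 rad 0.2247 theta 0.049 F [ 1.6  1.3 -3.1] Fradial 1.6 Fpush -1.3 gap 0.0105 rp [ 3.139e+00 -6.000e-04]
```

Request:
jog_arm --rows '[{"dx": 0.05, "dy": -0.01, "dz": 0, "turn": 0.1, "fingers": 0}, {"dx": 0.1, "dy": -0.02, "dz": 0, "turn": 0.25, "fingers": 0}, {"dx": 0.15, "dy": -0.03, "dz": 0, "turn": 0.4, "fingers": 0}, {"dx": 0.2, "dy": -0.04, "dz": 0, "turn": 0.5, "fingers": 0}, {"dx": 0.2, "dy": -0.04, "dz": 0, "turn": 0.5, "fingers": 0}]'

```text
time: 13.25
eef_pos: [0.5363, -0.0031, 0.203]
orientation: [3.139, -0.0, 1.366]
force: [-0.3, -2.8, -0.9]
finger_gap: 0.0103
```

```bash
python3 st.py
```

```text
t 13.25 p [ 0.5363 -0.0031  0.203 ] yaw 78.28 rad 0.2247 theta 0.0399 F [-0.3 -2.8 -0.9] Fradial -2.9 Fpush -0.3 gap 0.0103 rp [ 3.1391e+00 -1.0000e-04]
```

Request:
jog_arm --rows '[{"dx": 0.05, "dy": -0.03, "dz": 0, "turn": 0.1, "fingers": 0}, {"dx": 0.1, "dy": -0.05, "dz": 0, "turn": 0.25, "fingers": 0}, {"dx": 0.15, "dy": -0.06, "dz": 0, "turn": 0.4, "fingers": 0}, {"dx": 0.2, "dy": -0.07, "dz": 0, "turn": 0.5, "fingers": 0}, {"dx": 0.2, "dy": -0.07, "dz": 0, "turn": 0.5, "fingers": 0}]'

```text
time: 13.88
eef_pos: [0.5383, -0.0039, 0.203]
orientation: [3.139, 0.0, 1.375]
force: [-0.9, -1.3, -1.4]
finger_gap: 0.0107
```

```bash
python3 st.py
```

```text
t 13.875 p [ 0.5383 -0.0039  0.203 ] yaw 78.79 rad 0.2247 theta 0.03 F [-0.9 -1.3 -1.4] Fradial -1.5 Fpush 0.6 gap 0.0107 rp [3.139e+00 1.000e-04]
```

Request:
jog_arm --rows '[{"dx": 0.05, "dy": -0.02, "dz": 0, "turn": 0.1, "fingers": 0}, {"dx": 0.1, "dy": -0.03, "dz": 0, "turn": 0.25, "fingers": 0}, {"dx": 0.15, "dy": -0.04, "dz": 0, "turn": 0.4, "fingers": 0}, {"dx": 0.2, "dy": -0.05, "dz": 0, "turn": 0.5, "fingers": 0}, {"dx": 0.2, "dy": -0.05, "dz": 0, "turn": 0.5, "fingers": 0}]'

```text
time: 14.5
eef_pos: [0.5403, -0.0046, 0.203]
orientation: [3.139, 0.0, 1.384]
force: [-0.4, -3.0, -1.6]
finger_gap: 0.0102
```

```bash
python3 st.py
```

```text
t 14.5 p [ 0.5403 -0.0046  0.203 ] yaw 79.29 rad 0.2247 theta 0.0206 F [-0.4 -3.  -1.6] Fradial -3.0 Fpush -0.2 gap 0.0102 rp [3.139e+00 4.000e-04]
```

Request:
jog_arm --rows '[{"dx": 0.05, "dy": -0.03, "dz": 0, "turn": 0.1, "fingers": 0}, {"dx": 0.1, "dy": -0.05, "dz": 0, "turn": 0.25, "fingers": 0}, {"dx": 0.15, "dy": -0.06, "dz": 0, "turn": 0.4, "fingers": 0}, {"dx": 0.2, "dy": -0.07, "dz": 0, "turn": 0.5, "fingers": 0}, {"dx": 0.2, "dy": -0.07, "dz": 0, "turn": 0.5, "fingers": 0}]'

```text
time: 15.12
eef_pos: [0.5424, -0.0053, 0.203]
orientation: [3.139, 0.001, 1.393]
force: [-0.0, -3.4, -2.3]
finger_gap: 0.0104
```

```bash
python3 st.py
```

```text
t 15.125 p [ 0.5424 -0.0053  0.203 ] yaw 79.8 rad 0.2247 theta 0.0106 F [-0.  -3.4 -2.3] Fradial -3.3 Fpush -0.6 gap 0.0104 rp [3.1389e+00 5.0000e-04]
```

Request:
jog_arm --rows '[{"dx": 0.05, "dy": -0.03, "dz": 0, "turn": 0.1, "fingers": 0}, {"dx": 0.1, "dy": -0.05, "dz": 0, "turn": 0.25, "fingers": 0}, {"dx": 0.15, "dy": -0.06, "dz": 0, "turn": 0.4, "fingers": 0}, {"dx": 0.2, "dy": -0.07, "dz": 0, "turn": 0.5, "fingers": 0}, {"dx": 0.2, "dy": -0.07, "dz": 0, "turn": 0.5, "fingers": 0}]'

```text
time: 15.75
eef_pos: [0.5445, -0.006, 0.203]
orientation: [3.139, 0.001, 1.401]
force: [-1.0, -1.1, -2.1]
finger_gap: 0.0103
```

```bash
python3 st.py
python3 - <<'E'
from h import *
a=snap('scene','s7.png')
cv2.imwrite('pics/s7z.png',cv2.resize(a['pixels'][140:320,240:400],None,fx=3.3,fy=3.3,interpolation=cv2.INTER_CUBIC))
E
```

```text
t 15.75 p [ 0.5445 -0.006   0.203 ] yaw 80.3 rad 0.2247 theta 0.001 F [-1.  -1.1 -2.1] Fradial -1.2 Fpush 0.8 gap 0.0103 rp [3.1389e+00 6.0000e-04]
```

View pics/s7z.png

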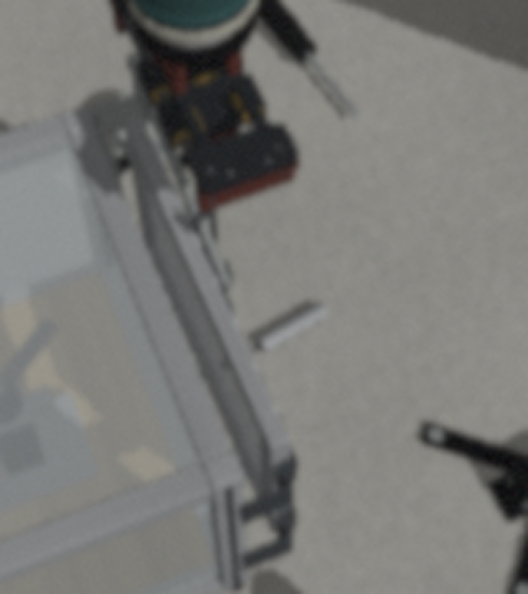

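Request:
jog_arm --rows '[{"dx": 0.05, "dy": -0.02, "dz": 0, "turn": 0.1, "fingers": 0}, {"dx": 0.1, "dy": -0.03, "dz": 0, "turn": 0.25, "fingers": 0}, {"dx": 0.15, "dy": -0.04, "dz": 0, "turn": 0.4, "fingers": 0}, {"dx": 0.2, "dy": -0.05, "dz": 0, "turn": 0.5, "fingers": 0}, {"dx": 0.2, "dy": -0.05, "dz": 0, "turn": 0.5, "fingers": 0}]'

```text
time: 16.42
eef_pos: [0.5463, -0.0066, 0.2029]
orientation: [3.139, 0.001, 1.41]
force: [-1.3, -1.5, -0.6]
finger_gap: 0.0106
```

```bash
python3 st.py
```

```text
t 16.425 p [ 0.5463 -0.0066  0.2029] yaw 80.8 rad 0.2247 theta -0.0073 F [-1.3 -1.5 -0.6] Fradial -1.7 Fpush 1.0 gap 0.0106 rp [3.1393e+00 8.0000e-04]
```

Request:
jog_arm --rows '[{"dx": 0.03, "dy": -0.02, "dz": 0, "turn": 0.1, "fingers": 0}, {"dx": 0.06, "dy": -0.03, "dz": 0, "turn": 0.15, "fingers": 0}, {"dx": 0.1, "dy": -0.03, "dz": 0, "turn": 0.25, "fingers": 0}, {"dx": 0.1, "dy": -0.03, "dz": 0, "turn": 0.25, "fingers": 0}]'

```text
time: 16.92
eef_pos: [0.5465, -0.0068, 0.2026]
orientation: [3.141, 0.001, 1.415]
force: [-4.4, -1.6, -1.3]
finger_gap: 0.0104
```

```bash
python3 st.py
```

```text
t 16.925 p [ 0.5465 -0.0068  0.2026] yaw 81.06 rad 0.2248 theta -0.0086 F [-4.4 -1.6 -1.3] Fradial -2.3 Fpush 4.1 gap 0.0104 rp [3.1409e+00 8.0000e-04]
```

Request:
jog_arm --rows '[{"dx": 0.12, "dy": -0.02, "dz": 0.03, "turn": 0.1, "fingers": 0}, {"dx": 0.18, "dy": -0.03, "dz": 0.03, "turn": 0.2, "fingers": 0}, {"dx": 0.24, "dy": -0.04, "dz": 0.03, "turn": 0.3, "fingers": 0}, {"dx": 0.28, "dy": -0.05, "dz": 0.03, "turn": 0.4, "fingers": 0}, {"dx": 0.32, "dy": -0.05, "dz": 0.03, "turn": 0.4, "fingers": 0}, {"dx": 0.32, "dy": -0.05, "dz": 0.03, "turn": 0.4, "fingers": 0}, {"dx": 0.32, "dy": -0.05, "dz": 0.03, "turn": 0.4, "fingers": 0}]'

```text
time: 17.8
eef_pos: [0.5475, -0.0072, 0.2022]
orientation: [-3.138, 0.001, 1.422]
force: [-7.8, -0.2, -0.6]
finger_gap: 0.0105
```

```bash
python3 st.py
```

```text
t 17.8 p [ 0.5475 -0.0072  0.2022] yaw 81.46 rad 0.2249 theta -0.0134 F [-7.8 -0.2 -0.6] Fradial -1.3 Fpush 7.7 gap 0.0105 rp [-3.1378e+00  1.3000e-03]
```

Request:
jog_arm --rows '[{"dx": 0.26, "dy": -0.04, "dz": 0.08, "turn": 0.1, "fingers": 0}, {"dx": 0.32, "dy": -0.05, "dz": 0.08, "turn": 0.2, "fingers": 0}, {"dx": 0.38, "dy": -0.06, "dz": 0.08, "turn": 0.3, "fingers": 0}, {"dx": 0.43, "dy": -0.06, "dz": 0.08, "turn": 0.4, "fingers": 0}, {"dx": 0.47, "dy": -0.07, "dz": 0.08, "turn": 0.4, "fingers": 0}, {"dx": 0.47, "dy": -0.07, "dz": 0.08, "turn": 0.4, "fingers": 0}, {"dx": 0.47, "dy": -0.07, "dz": 0.08, "turn": 0.4, "fingers": 0}, {"dx": 0.47, "dy": -0.07, "dz": 0.08, "turn": 0.4, "fingers": 0}]'

```text
time: 18.8
eef_pos: [0.5484, -0.0076, 0.2018]
orientation: [-3.13, 0.002, 1.429]
force: [-11.3, -1.1, -0.5]
finger_gap: 0.0107
```

```bash
python3 st.py
python3 - <<'E'
from h import *
a=snap('scene','s8.png')
cv2.imwrite('pics/s8z.png',cv2.resize(a['pixels'][140:320,240:400],None,fx=3.3,fy=3.3,interpolation=cv2.INTER_CUBIC))
E
python3 st.py
```

```text
t 18.8 p [ 0.5484 -0.0076  0.2018] yaw 81.87 rad 0.225 theta -0.0178 F [-11.3  -1.1  -0.5] Fradial -2.7 Fpush 11.0 gap 0.0107 rp [-3.1301e+00  1.7000e-03]
t 18.85 p [ 0.5484 -0.0076  0.2018] yaw 81.87 rad 0.225 theta -0.0177 F [-11.7  -1.   -0.9] Fradial -2.7 Fpush 11.4 gap 0.0102 rp [-3.1301e+00  1.8000e-03]
```

View pics/s8z.png

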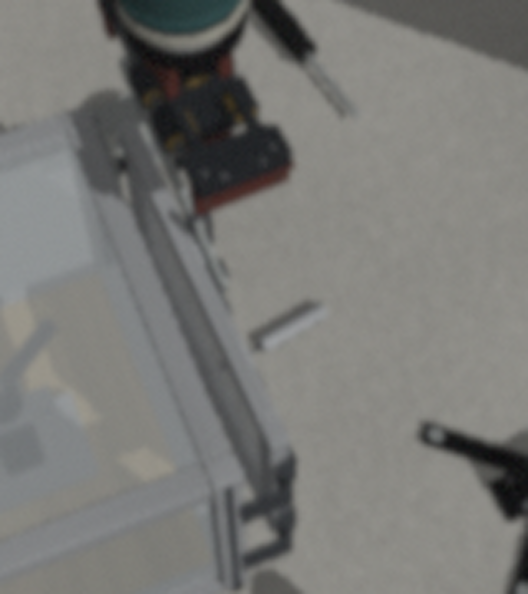

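Request:
jog_arm --rows '[{"dx": 0.42, "dy": -0.06, "dz": 0.12, "turn": 0.2, "fingers": 0}, {"dx": 0.46, "dy": -0.07, "dz": 0.12, "turn": 0.2, "fingers": 0}, {"dx": 0.5, "dy": -0.08, "dz": 0.12, "turn": 0.2, "fingers": 0}, {"dx": 0.5, "dy": -0.08, "dz": 0.12, "turn": 0.2, "fingers": 0}, {"dx": 0.5, "dy": -0.08, "dz": 0.12, "turn": 0.2, "fingers": 0}, {"dx": 0.5, "dy": -0.08, "dz": 0.12, "turn": 0.2, "fingers": 0}]'

```text
time: 19.6
eef_pos: [0.5488, -0.0078, 0.2016]
orientation: [-3.121, 0.002, 1.432]
force: [-11.7, -0.0, 0.4]
finger_gap: 0.0104
```

```bash
python3 st.py
```

```text
t 19.6 p [ 0.5488 -0.0078  0.2016] yaw 82.07 rad 0.2251 theta -0.0199 F [-11.7  -0.    0.4] Fradial -1.6 Fpush 11.6 gap 0.0104 rp [-3.1208e+00  2.0000e-03]
```

Request:
jog_arm --rows '[{"dx": 0.52, "dy": -0.08, "dz": 0.12, "turn": 0.1, "fingers": 0}, {"dx": 0.55, "dy": -0.08, "dz": 0.12, "turn": 0.1, "fingers": 0}, {"dx": 0.55, "dy": -0.08, "dz": 0.12, "turn": 0.1, "fingers": 0}, {"dx": 0.55, "dy": -0.08, "dz": 0, "turn": 0.1, "fingers": 0}, {"dx": 0.55, "dy": -0.1, "dz": -0.12, "turn": 0.1, "fingers": 0}, {"dx": 0.55, "dy": -0.12, "dz": -0.24, "turn": 0.1, "fingers": 0}, {"dx": 0.55, "dy": -0.14, "dz": -0.36, "turn": 0.1, "fingers": 0}, {"dx": 0.55, "dy": -0.16, "dz": -0.5, "turn": 0.1, "fingers": 0}, {"dx": 0.55, "dy": -0.17, "dz": -0.6, "turn": 0.1, "fingers": 0}, {"dx": 0.55, "dy": -0.18, "dz": -0.7, "turn": 0.1, "fingers": 0}, {"dx": 0.55, "dy": -0.18, "dz": -0.7, "turn": 0.1, "fingers": 0}]'

```text
time: 20.98
eef_pos: [0.549, -0.0091, 0.1927]
orientation: [-3.11, 0.003, 1.434]
force: [-13.0, -0.7, -2.7]
finger_gap: 0.0105
```

```bash
python3 st.py
```

```text
t 20.975 p [ 0.549  -0.0091  0.1927] yaw 82.17 rad 0.2263 theta -0.0224 F [-13.   -0.7  -2.7] Fradial -2.5 Fpush 12.7 gap 0.0105 rp [-3.11e+00  2.50e-03]
```

Request:
jog_arm --rows '[{"dx": 0.54, "dy": -0.08, "dz": 0.05, "turn": 0, "fingers": 0}, {"dx": 0.54, "dy": -0.09, "dz": -0.05, "turn": 0, "fingers": 0}, {"dx": 0.54, "dy": -0.1, "dz": -0.15, "turn": 0, "fingers": 0}, {"dx": 0.54, "dy": -0.11, "dz": -0.25, "turn": 0, "fingers": 0}, {"dx": 0.54, "dy": -0.12, "dz": -0.35, "turn": 0, "fingers": 0}, {"dx": 0.54, "dy": -0.12, "dz": -0.45, "turn": 0, "fingers": 0}, {"dx": 0.54, "dy": -0.12, "dz": -0.55, "turn": 0, "fingers": 0}, {"dx": 0.54, "dy": -0.12, "dz": -0.62, "turn": 0, "fingers": 0}, {"dx": 0.54, "dy": -0.12, "dz": -0.62, "turn": 0, "fingers": 0}]'

```text
time: 22.1
eef_pos: [0.5492, -0.0095, 0.1848]
orientation: [-3.099, 0.003, 1.434]
force: [-13.6, -0.5, -1.5]
finger_gap: 0.0106
```

```bash
python3 st.py
```

```text
t 22.1 p [ 0.5492 -0.0095  0.1848] yaw 82.18 rad 0.2266 theta -0.0235 F [-13.6  -0.5  -1.5] Fradial -2.3 Fpush 13.4 gap 0.0106 rp [-3.0993e+00  2.5000e-03]
```

Request:
jog_arm --rows '[{"dx": 0.53, "dy": -0.08, "dz": 0.1, "turn": 0, "fingers": 0}, {"dx": 0.53, "dy": -0.08, "dz": 0.03, "turn": 0, "fingers": 0}, {"dx": 0.53, "dy": -0.08, "dz": -0.04, "turn": 0, "fingers": 0}, {"dx": 0.53, "dy": -0.08, "dz": -0.1, "turn": 0, "fingers": 0}, {"dx": 0.53, "dy": -0.08, "dz": -0.1, "turn": 0, "fingers": 0}]'

```text
time: 22.72
eef_pos: [0.5493, -0.0095, 0.1845]
orientation: [-3.09, 0.003, 1.434]
force: [-19.1, -0.6, 17.0]
finger_gap: 0.0106
```

```bash
python3 st.py
```

```text
t 22.725 p [ 0.5493 -0.0095  0.1845] yaw 82.19 rad 0.2266 theta -0.0242 F [-19.1  -0.6  17. ] Fradial -3.2 Fpush 18.8 gap 0.0106 rp [-3.0898e+00  2.7000e-03]
```

Request:
jog_arm --rows '[{"dx": 0.5, "dy": -0.08, "dz": 0.0, "turn": 0, "fingers": 0}, {"dx": 0.44, "dy": -0.07, "dz": 0.04, "turn": 0, "fingers": 0}, {"dx": 0.36, "dy": -0.06, "dz": 0.02, "turn": 0, "fingers": 0}, {"dx": 0.28, "dy": -0.05, "dz": 0.0, "turn": 0, "fingers": 0}, {"dx": 0.2, "dy": -0.03, "dz": -0.02, "turn": 0, "fingers": 0}, {"dx": 0.1, "dy": -0.02, "dz": -0.02, "turn": 0, "fingers": 0}, {"dx": 0.0, "dy": 0, "dz": -0.02, "turn": 0, "fingers": 0}, {"dx": -0.1, "dy": 0.02, "dz": -0.02, "turn": 0, "fingers": 0}, {"dx": -0.1, "dy": 0.02, "dz": -0.02, "turn": 0, "fingers": 0}]'

```text
time: 23.85
eef_pos: [0.548, -0.0091, 0.1847]
orientation: [-3.089, 0.002, 1.434]
force: [-6.9, 0.2, 1.9]
finger_gap: 0.0104
```

```bash
python3 st.py
python3 - <<'E'
from h import *
a=snap('scene','s9.png')
cv2.imwrite('pics/s9z.png',cv2.resize(a['pixels'][140:320,240:400],None,fx=3.3,fy=3.3,interpolation=cv2.INTER_CUBIC))
E
```

```text
t 23.85 p [ 0.548  -0.0091  0.1847] yaw 82.18 rad 0.2265 theta -0.0181 F [-6.9  0.2  1.9] Fradial -0.7 Fpush 6.8 gap 0.0104 rp [-3.0894e+00  2.4000e-03]
```

View pics/s9z.png

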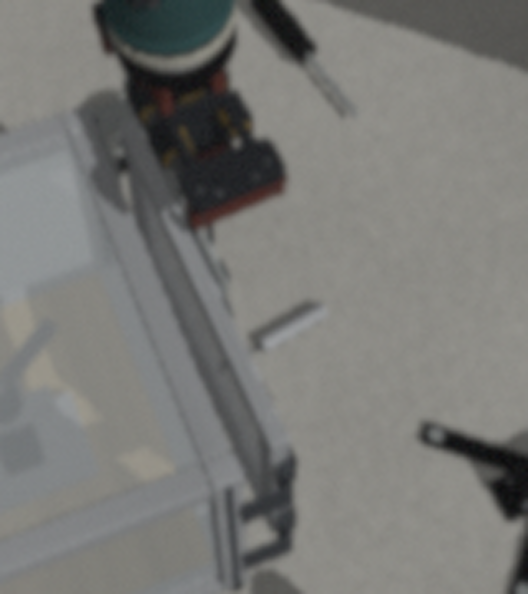

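Request:
jog_arm --rows '[{"dx": 0.1, "dy": -0.02, "dz": 0.0, "turn": 0, "fingers": 0}, {"dx": 0.0, "dy": 0, "dz": 0.0, "turn": 0, "fingers": 0}, {"dx": -0.06, "dy": 0.01, "dz": 0.0, "turn": 0, "fingers": 0}, {"dx": -0.12, "dy": 0.02, "dz": 0.0, "turn": 0, "fingers": 0}, {"dx": -0.12, "dy": 0.02, "dz": 0.0, "turn": 0, "fingers": 0}]'

```text
time: 24.52
eef_pos: [0.5479, -0.009, 0.1847]
orientation: [-3.091, 0.002, 1.434]
force: [-0.3, -1.3, -4.7]
finger_gap: 0.0107
```

```bash
python3 st.py
```

```text
t 24.525 p [ 0.5479 -0.009   0.1847] yaw 82.17 rad 0.2265 theta -0.0176 F [-0.3 -1.3 -4.7] Fradial -1.3 Fpush 0.2 gap 0.0107 rp [-3.0914e+00  2.3000e-03]
```

Request:
jog_arm --rows '[{"dx": 0.0, "dy": 0, "dz": -0.03, "turn": 0, "fingers": 0}, {"dx": 0.0, "dy": 0, "dz": -0.03, "turn": 0, "fingers": 0}, {"dx": 0.0, "dy": 0, "dz": -0.03, "turn": 0, "fingers": 20}, {"dx": 0.0, "dy": 0, "dz": -0.03, "turn": 0, "fingers": 50}, {"dx": 0.0, "dy": 0, "dz": -0.03, "turn": 0, "fingers": 50}, {"dx": 0.0, "dy": 0, "dz": -0.03, "turn": 0, "fingers": 50}, {"dx": 0.0, "dy": 0, "dz": -0.03, "turn": 0, "fingers": 50}]'

```text
time: 25.4
eef_pos: [0.548, -0.009, 0.1844]
orientation: [-3.092, 0.002, 1.434]
force: [0.0, 0.4, 0.8]
finger_gap: 0.0437
```

```bash
python3 st.py
```

```text
t 25.4 p [ 0.548  -0.009   0.1844] yaw 82.17 rad 0.2265 theta -0.0178 F [0.  0.4 0.8] Fradial 0.4 Fpush 0.0 gap 0.0437 rp [-3.0915e+00  2.2000e-03]
```

Released with no force left. Next I'll go straight up, then back out of view.

Request:
jog_arm --rows '[{"dx": 0, "dy": 0, "dz": 0.5, "turn": 0, "fingers": 50}, {"dx": 0, "dy": 0, "dz": 1.2, "turn": 0, "fingers": 50}, {"dx": 0, "dy": 0, "dz": 2.2, "turn": 0, "fingers": 50}, {"dx": 0, "dy": 0, "dz": 3.5, "turn": 0, "fingers": 50}, {"dx": 0, "dy": 0, "dz": 5, "turn": 0, "fingers": 50}, {"dx": 0, "dy": 0, "dz": 7, "turn": 0, "fingers": 50}, {"dx": 0, "dy": 2, "dz": 8, "turn": 0, "fingers": 50}, {"dx": -2, "dy": 5, "dz": 8.5, "turn": 0, "fingers": 50}, {"dx": -5, "dy": 9, "dz": 8.5, "turn": 0, "fingers": 50}, {"dx": -9, "dy": 13, "dz": 8.5, "turn": 0, "fingers": 50}, {"dx": -13, "dy": 17, "dz": 8.5, "turn": 0, "fingers": 50}, {"dx": -17, "dy": 21, "dz": 8.5, "turn": 0, "fingers": 50}, {"dx": -20, "dy": 25, "dz": 8.5, "turn": 0, "fingers": 50}, {"dx": -23, "dy": 29, "dz": 8.5, "turn": 0, "fingers": 50}, {"dx": -26, "dy": 33, "dz": 8.5, "turn": 0, "fingers": 50}, {"dx": -28, "dy": 37, "dz": 8.5, "turn": 0, "fingers": 50}, {"dx": -29, "dy": 40, "dz": 8.5, "turn": 0, "fingers": 50}, {"dx": -29, "dy": 40, "dz": 8.5, "turn": 0, "fingers": 50}]'

```text
time: 27.65
eef_pos: [0.2564, 0.393, 0.2696]
orientation: [-3.091, 0.002, 1.438]
force: [0.0, 0.4, -1.2]
finger_gap: 0.0437
```

```bash
python3 st.py
python3 - <<'E'
from h import *
import pickle
a=snap('scene','s10.png');b=snap('top','t10.png');pickle.dump((a,b),open('p10.pkl','wb'))
cv2.imwrite('pics/s10z.png',cv2.resize(a['pixels'][155:335,240:390],None,fx=3.3,fy=3.3,interpolation=cv2.INTER_CUBIC))
cv2.imwrite('pics/t10z.png',cv2.resize(b['pixels'][120:240,215:395],None,fx=4.2,fy=4.2,interpolation=cv2.INTER_CUBIC))
E
```

```text
t 27.65 p [0.2564 0.393  0.2696] yaw 82.38 rad 0.4049 theta 1.7252 F [ 0.   0.4 -1.2] Fradial 0.4 Fpush 0.0 gap 0.0437 rp [-3.0911e+00  1.6000e-03]
```

View pics/s10z.png

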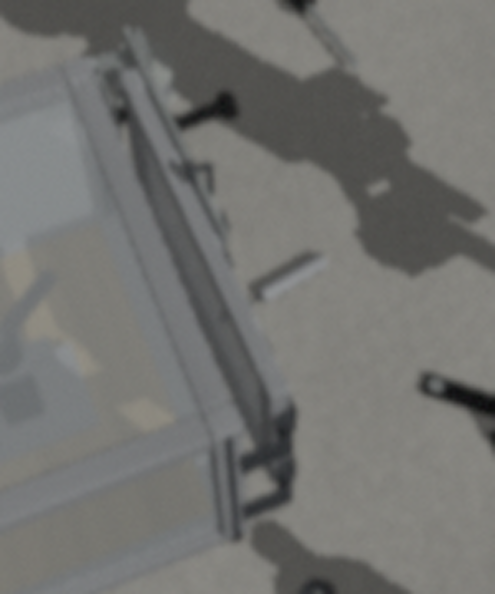

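View pics/t10z.png

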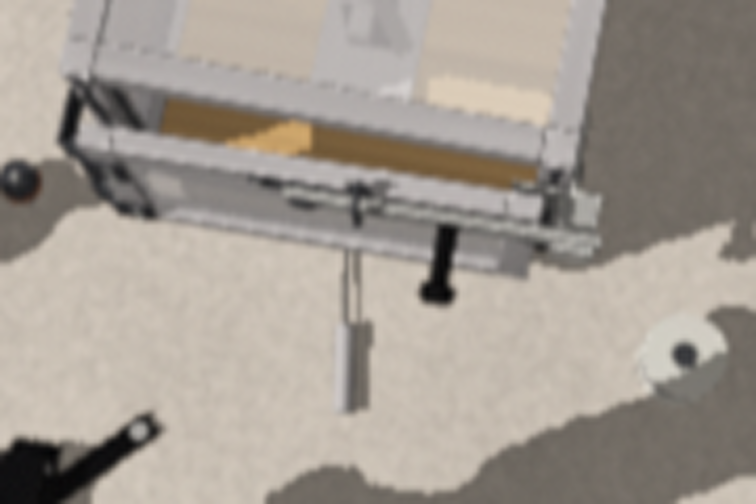

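View pics/t10.png

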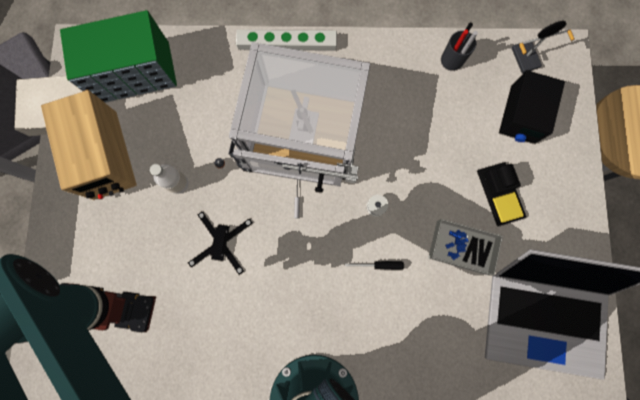

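The gate is shut. In the top view the bar tip lies inside the bracket, at about (575,225) in the zoom, with the lip in front of it. The knob is free, and the other objects look unmoved. I'll check the knob height once more.

Run:
```python
from model import *
import pickle
a,b=pickle.load(open('p10.pkl','rb'))
z=lambda x,y:(215+(x+.5)/4.2-.5,120+(y+.5)/4.2-.5)
zs=lambda x,y:(240+(x+.5)/3.3-.5,155+(y+.5)/3.3-.5)
print(tri(b,z(437,292),a,zs(228,106)))
for th in(-.02,0): print(gw(th,-.054,-.225,.195))
a0,b0=pickle.load(open('p0.pkl','rb'))
```

```text
(array([ 0.52798767, -0.00535673,  0.19403422]), np.float64(0.0011372951859885028))
[ 0.52398566 -0.00561111  0.195     ]
[ 0.51972655 -0.00380123  0.195     ]
```

Knob height is 194 mm against the expected 195 mm with the bar on the catch floor. It was 192 mm when hanging, by the same method. The contact readings agree: floor felt at 5.2 mm above the hanging height, and the lip holding the gate. I'm handing in.

```bash
python3 -c "
from rig import *
print(hand_in())"
```

```text
the job is handed in; nothing more can be done
None
```

The gate is shut and latched, and I handed the job in at about 28 s on the robot's clock.

**What I did:** I gripped the knob stem from above, lifted the bar about 23 mm and swung the gate shut. I pressed it against the buffer to about 13 N at the knob, roughly 11 N at the buffer. I held that while the bar went down, then eased off, opened the fingers and backed away.

**Last checks:**
- **Bar down:** the bar met the catch floor 5.2 mm above its hanging height, where 5.1 mm was expected. Triangulation puts the knob head at 194 mm against 195 mm expected.
- **Gate held:** when I eased off, the gate stopped by itself with about 0 N on the tool, so the lip is holding it. The top view shows the bar inside the bracket behind the lip.
- **Gate angle:** my estimate is about -0.02 rad, within the latched range, but the hinge position is only known to a few mm.
- **Other objects:** all look unmoved in the pictures, and the robot is touching nothing.

**Less clean:**
- **Force spike:** setting the bar on the floor briefly read 17 N downward and 19 N inward at the knob, which would be about 16 N at the buffer if it had all gone there. The tool moved only about 0.1 mm further in, so I take most of it to be friction in the catch, but I couldn't measure the buffer itself.
- **Cage size:** the cage's corners measured 295 mm apart instead of 300 mm. I relied on contact and force for the final fit.

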